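Fit the carrying stem to the serving stand

ROBOT

A 7-joint arm with a two-finger parallel gripper is mounted at the origin on the work surface. World frame = base frame: x ahead of the robot, y to its left, z up, the work surface at z = 0. Lengths are in mm, angles in rad, forces in N, time in s.
With the tool pointing down it reaches from about 425 to 950 mm from the base axis. Payload 16.7 kg.
Tool frame: the origin (TCP) lies between the finger pads; the fingertips stand 11 mm ahead of it and the grasp point (between the pads) lies 8 mm behind it; z points along the fingers, y is the line along which they close (so a half turn about z gives the same grasp; the last joint's range is limited). The gripper opens to 94 mm and grips with 3 to 60 N. Pads are 16 mm wide; open, the fingers measure 119 mm over their backs; the gripper's body (75 mm by 177 mm) begins 78 mm behind the grasp point.
Start: joints at [1.006, 0.426, 0.074, 1.606, -0.034, 1.111, -0.067], TCP at [271.996, -617.73, 177.867] pointing down, gripper open.
Joint ranges: [-2.85, 2.85], [-0.5, 2.14], [-1.23, 1.37], [0.21, 2.46], [-1.02, 4.16], [0.16, 2.05], [-2.73, 2.73]. Speed limits (rad/s): [1.89, 1.89, 2.39, 2.39, 3.01, 3.01, 3.01].

INTERFACE

Orientations are given as a unit quaternion [w, x, y, z].
In Python, from rig import arm gives the robot as it stands. The module is installed in compiled form; this text tells all that it offers.
- The arm moves only by the tool jog_arm, never from a script. Its argument "commands" is one flat list of numbers, 5 for each row, row after row: the opening in per cent of the stroke, from 0 (shut) to 100 (fully open), then the shift along the tool's x, y, z in m, then the turn about the tool's z in rad. A call has 1 to 10 rows; each row is the pose to reach, as a shift and turn from the pose commanded when the call began, along the tool's axes at that moment; what a row does not reach only later rows make up. A row lasts 1/10 s, in which the tool goes at most 50 mm and 8.59 degrees, less where a joint would pass 70% of its speed; a pose out of reach is approached as far as the arm can. A call with a gripper value outside its range is refused whole. The fingers move at their own pace and stop on an object; "squeeze" is the grip in N (left out, the last holds). Time passes only in rows, so rows that repeat a pose let the fingers close. It gives the time, the measured TCP pose, the force, the opening and the grip force at its end, in the units of the state.
- arm.sense(): the state, without advancing time (a new reading comes with each control period).
- arm.snapshot(name): name is "scene" or "side" or "wrist"; returns a dict with "img" (400x640x3 uint8, red, green, blue), "fov_y" (degrees; the focal length in pixels is half the picture's height over the tangent of half this angle, whatever the lens; pixels are square), "cx", "cy" (the principal point, pixels), "k1" (the pictures are not rectified: a ray, as slopes to the right and down, at radius r is drawn at 1 + k1 r^2 times it, then the intrinsics apply), "extrinsics" (4x4, takes a point from camera to world coordinates). Camera axes: x right, y down, z forward; pixel columns grow to the right and rows downward; lengths in mm; the calibration is good to about 2 mm. A picture is of the moment at which its call begins. There is no depth.
- arm.finish_job(): hands the job in; it is judged then, once.
The state is a dict: "time": time; "joints": joint angles; "joint_velocities": joint speeds; "joint_efforts": joint torques, N m; "ee_pos": TCP position; "tcp_rot": TCP orientation; "ft_force": force on the tool from outside, world axes, zero at the start; "wrist_torque": the same for the moment, N m; "opening": finger opening in mm; "grasp_force": force on a finger pad.
Only numpy, scipy, OpenCV 4.12 (cv2) and the standard library are available. Lean on these libraries where they do the work, as an engineer would, in place of code of your own. Each camera call takes 0.05 s, during which the arm holds its last target. There are 200 camera calls.

TASK

Take the steel carrying stem out of the wooden utensil block and slide it, foot down, into the socket tube on the marble serving stand. Press it gently, without forcing it, past the side spring plunger until it is fully home on the seat inside and the plunger has snapped into its groove; then let go and leave the stem standing upright, with the other things where they were.

Things in the scene. Friction and masses are not known exactly. Their poses are not given: they have to be found in the camera images.
- stem: Loose round steel carrying stem, about 0.32 kg, 180 mm long, standing in one of the two end holes of the block. Origin at the centre of its flat foot, z up the rod. The rod is 20 mm wide; the grip knob, a plain cylinder 28 mm wide, spans 150 to 180 mm above the foot (grasp it there).
- stem_knob (a point): The middle of the stem's grip knob, on the axis, 165 mm above the foot.
- stem_foot (a point): The centre of the stem's foot, a flat 9 mm wide. From it a rounded (ball-like) nose, 20 mm across, reaches full width 10 mm up, stays full to 16 mm, then rounds in again to a waist groove 10 mm wide that runs from about 24 to 34 mm up; above that the rod is 20 mm wide.
- muddler: Loose wooden muddler, 105 mm long, 20 mm rod with a 28 mm wide head, standing in the other end hole of the block; shorter than the stem and without a groove. Leave it there. Origin at its foot, z up.
- block: Fixed wooden utensil block, 65 mm (x) by 180 mm (y) by 60 mm high, with three upright round holes 22.5 mm wide and 45 mm deep in a row along its y, at -55, 0 (empty) and +55 mm. Origin at the centre of its underside. A stem in a hole stands with its foot 15 mm above the counter.
- stand: Fixed serving stand: round white marble foot 170 mm wide, 18 mm thick, with an upright steel socket tube at its middle, 30 mm outside, 22 mm bore, flared above 72 mm to a mouth 32 mm wide. Origin at the centre of its underside, z up. A small plunger housing sits on the tube's +x side. Do not force the stem: a downward push up to 16 N is safe, 25 N is too much.
- socket_mouth (a point): Centre of the socket's mouth, on the tube's axis, level with the rim 80 mm above the counter. A hard screw-set seat lies out of sight 40 to 60 mm below this point, so the right depth must be felt.
- plunger (a joint): How far the spring plunger is pushed back, m: 0 in an empty socket (it sticks 6.5 mm into the bore), 2.5 to 6 mm beside the 20 mm rod, under 1.8 mm in the groove of a seated stem. It stands 26.5 mm above the seat and acts along the stand's x. A slow push meets 5 to 16 N at the first bite, 4 to 9 N riding, then a pull down as it snaps in, 3 to 8 mm before the hard seat.
- pepper_mill: Loose dark wooden pepper mill, 52 mm wide, 115 mm tall, on the counter on the robot's side of the work; leave it. Origin at the centre of its underside.
- mug: Loose blue mug, 80 mm wide, 95 mm tall, on the far side; leave it. Origin at the centre of its underside.
- spice_jar: Loose clear glass jar, 60 mm wide, 90 mm tall, on the far side; leave it. Origin at the centre of its underside.
- nut_jar: Loose amber glass jar, 76 mm wide, 120 mm tall, on the far side; leave it. Origin at the centre of its underside.

How it is judged:
By the outcome, as a careful person would: the job done as asked, in the order asked, and still so for the second after the job is handed in, with the robot touching nothing.
It also fails if it takes over 67 s, if anything falls off the work surface, if the arm or the gripper's body presses on something with over 40 N, if the wrist force passes 120 N, or if a joint passes its speed limit or range.

## Working session

There is one attempt and no reset: what is moved stays moved. The work goes in short steps, Python scripts to look and compute and a tool call to move; the robot and the scene stay as the last step left them, time stands still between calls to the robot, and variables do not carry over. Pictures are saved under pics/ and viewed, at most 10 in all, crops included, and the job is handed in when it is done.

Besides the shell and the picture viewer there is one more tool, called after ">>>" as name(argument=value, ...) on one line, values as JSON. jog_arm: Moves the arm, as the interface text tells. Its arguments: {"type":"object","properties":{"commands":{"type":"array","items":{"type":"number"}},"squeeze":{"type":"number"}},"required":["commands"]}

```bash
mkdir -p pics; cat > h.py <<'E'
import numpy as np, cv2
from rig import arm
def snap(n,f=None):
    s=arm.snapshot(n)
    if f: cv2.imwrite('pics/'+f,s['img'][:,:,::-1])
    return s
def ray(s,u,v):
    f=s['img'].shape[0]/2/np.tan(np.radians(s['fov_y'])/2)
    d=np.array([(u-s['cx'])/f,(v-s['cy'])/f]); p=d.copy()
    for _ in range(30): p=d/(1+s['k1']*(p@p))
    E=np.array(s['extrinsics']); r=E[:3,:3]@np.array([p[0],p[1],1]); return E[:3,3],r/np.linalg.norm(r)
def onz(s,u,v,z):
    o,r=ray(s,u,v); return o+r*(z-o[2])/r[2]
def proj(s,P):
    f=s['img'].shape[0]/2/np.tan(np.radians(s['fov_y'])/2)
    E=np.array(s['extrinsics']); c=E[:3,:3].T@(np.array(P)-E[:3,3]); p=c[:2]/c[2]
    p=p*(1+s['k1']*(p@p)); return p*f+[s['cx'],s['cy']]
def tri(a,b):
    A=np.zeros((3,3));y=np.zeros(3)
    for o,r in (a,b):
        M=np.eye(3)-np.outer(r,r);A+=M;y+=M@o
    return np.linalg.solve(A,y)
E
python3 - <<'E'
from h import *
for n in ('scene','side'):
    s=snap(n,n+'0.png'); print(n,s['fov_y'],s['cx'],s['cy'],s['k1'],np.round(s['extrinsics'],3).tolist())
s=arm.sense();print(s)
E
```

```text
scene 53.53042246351003 321.56185274335763 199.53494525066682 -0.0008792368280432503 [[0.071, 0.671, -0.738, 1266.665], [0.997, -0.035, 0.065, -21.639], [0.018, -0.741, -0.671, 758.339], [0.0, 0.0, 0.0, 1.0]]
side 52.639705826266 315.628022025757 199.39846482970373 -0.03047299229732466 [[-0.984, -0.116, 0.135, 467.099], [-0.177, 0.71, -0.682, 673.316], [-0.017, -0.695, -0.719, 836.198], [0.0, 0.0, 0.0, 1.0]]
{'time': 0.1, 'joints': array([ 1.00648812,  0.42671069,  0.0738863 ,  1.60652496, -0.03409087,
        1.11077821, -0.0670972 ]), 'joint_velocities': array([ 0.00015528, -0.00202626, -0.0013901 ,  0.00053678,  0.00046482,
       -0.00131372, -0.00061487]), 'joint_efforts': array([ 6.24294800e-03, -9.37470102e+01,  3.67595963e+00, -4.55047381e+01,
       -4.86245274e-02,  1.65877584e-02, -1.76660376e-05]), 'ee_pos': array([ 271.81795844, -617.39839793,  177.22711132]), 'tcp_rot': array([-5.54719684e-04,  9.78574209e-01,  2.05893614e-01, -1.71122343e-04]), 'ft_force': array([ 0.4283084 , -0.07724309,  0.49170443]), 'wrist_torque': array([ 0.00412329,  0.02049706, -0.00628931]), 'grasp_force': 0.0, 'opening': 93.90778245139319}
```

View pics/scene0.png

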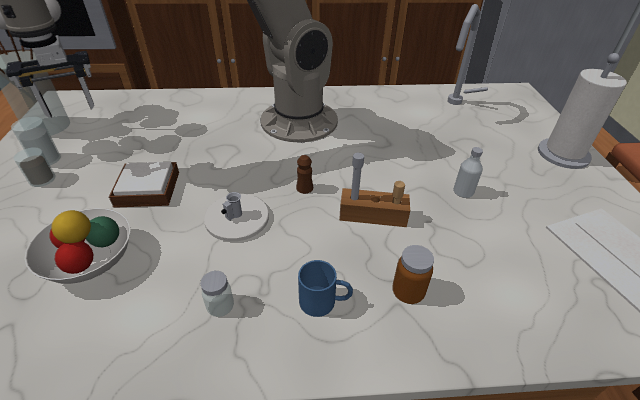

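View pics/side0.png

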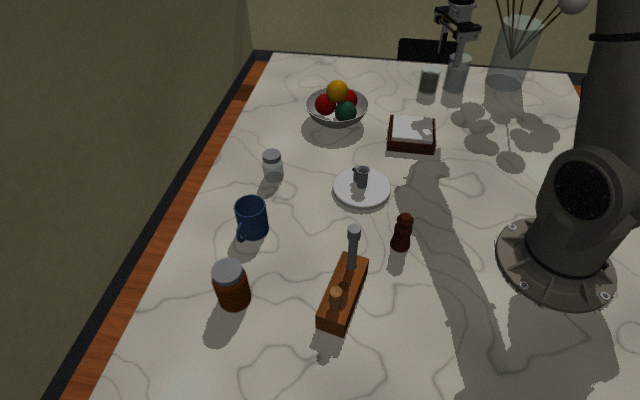

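The scene view shows the stem knob at about (357,160), the muddler at (398,185) and the socket mouth at (233,197). In the side view the same points are at (354,230), (336,292) and (361,171). I'll enlarge these areas to get exact pixels.

```bash
python3 - <<'E'
import cv2,numpy as np
a=cv2.imread('pics/scene0.png');b=cv2.imread('pics/side0.png')
def c(i,x,y): return cv2.resize(i[y:y+50,x:x+66],(396,300),interpolation=cv2.INTER_CUBIC)
m=np.vstack([np.hstack([c(a,325,145),c(a,200,185)]),np.hstack([c(b,320,220),c(b,328,155)])])
cv2.imwrite('pics/m.png',m)
E
```

```text
(no output)
```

View pics/m.png

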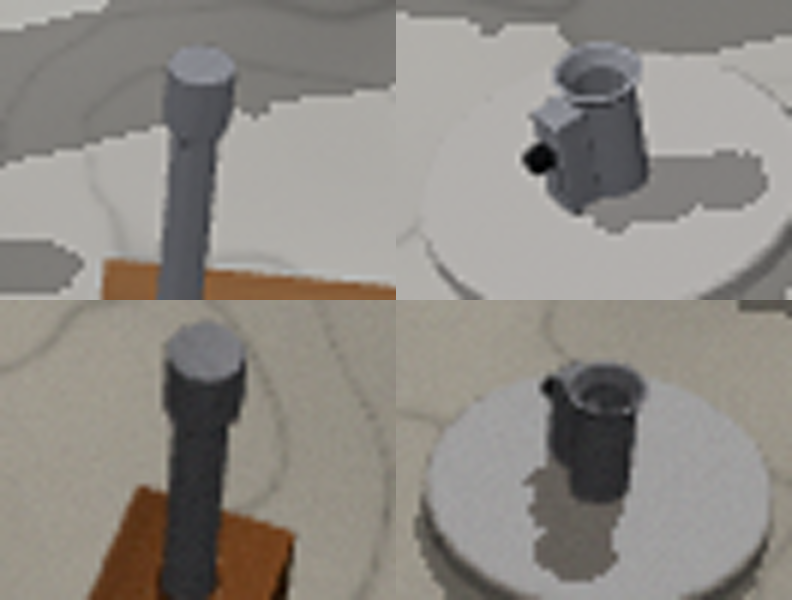

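```bash
python3 - <<'E'
from h import *
a=snap('scene');b=snap('side')
for n,p,q,z in(('stem',(358.1,155.8),(353.9,228.1),195),('mouth',(233.4,196.8),(362.8,169.3),80),('mud',(398.7,183),(335.5,291),120)):
    print(n,tri(ray(a,*p),ray(b,*q)).round(1),onz(a,*p,z).round(1),onz(b,*q,z).round(1))
print('mill',onz(a,304,191,0),onz(b,400,250,0))
print('housing knob',onz(a,223,211.2-.4,60))
R=cv2.Rodrigues
from scipy.spatial.transform import Rotation as Ro
s=arm.sense();w=s['tcp_rot'];print(Ro.from_quat([w[1],w[2],w[3],w[0]]).as_matrix().round(4),s['time'])
# block edges: brown mask top
E
```

```text
stem [494.8 132.7 194.5] [494.9 132.4 195. ] [495.  133.5 195. ]
mouth [ 499.4 -179.8   80.4] [ 499.  -179.9   80. ] [ 499.4 -180.2   80. ]
mud [515.2 240.1 120.6] [512.8 239.5 120. ] [516.2 241.2 120. ]
mill [393.3739288    3.40961156   0.        ] [3.78906820e+02 2.28469293e+01 1.13686838e-13]
housing knob [ 528.3861744  -205.76255242   60.        ]
[[ 9.152e-01  4.030e-01 -3.000e-04]
 [ 4.030e-01 -9.152e-01  7.000e-04]
 [-0.000e+00 -8.000e-04 -1.000e+00]] 0.2
```

Stem and mouth heights match the given sizes (194.5 against 195, 80.4 against 80). I'll lift and move above the stem.

>>> jog_arm(commands=[100,0,0,-0.045,0,100,0,0,-0.085,0,100,0.25,-0.3,-0.085,0,100,0.25,-0.3,-0.085,0,100,0.25,-0.3,-0.085,0,100,0.25,-0.3,-0.085,0,100,0.25,-0.3,-0.085,0,100,0.25,-0.3,-0.085,0,100,0.25,-0.3,-0.085,0,100,0.25,-0.3,-0.085,0])

```text
time: 1.2
ee_pos: [380.2, -239.8, 263.1]
tcp_rot: [0.0, 0.978, 0.206, 0.0]
ft_force: [1.2, -0.2, -0.4]
opening: 93.8
grasp_force: 0.0
```

>>> jog_arm(commands=[100,0.25,-0.29,0,0,100,0.25,-0.29,0,0,100,0.25,-0.29,0,0,100,0.25,-0.29,0,0,100,0.25,-0.29,0,0,100,0.25,-0.29,0,0,100,0.25,-0.29,0,0,100,0.25,-0.29,0,0,100,0.25,-0.29,0,0,100,0.25,-0.29,0,0])

```text
time: 2.2
ee_pos: [491.6, 124.0, 262.5]
tcp_rot: [-0.0, 0.978, 0.207, -0.0]
ft_force: [1.1, -0.4, 0.3]
opening: 94.2
grasp_force: 0.0
```

```bash
python3 - <<'E'
from h import *
s=snap('wrist','w0.png');print(np.round(s['extrinsics'],3).tolist(),s['fov_y'])
print(proj(s,[494.8,132.8,195]),arm.sense()['ee_pos'])
E
```

```text
[[0.404, -0.878, -0.256, 565.842], [-0.915, -0.388, -0.112, 156.97], [-0.001, 0.279, -0.96, 468.936], [0.0, 0.0, 0.0, 1.0]] 64.79346809845336
[309.92395002 197.92759183] [491.6830562  123.05109759 262.6384813 ]
```

View pics/w0.png

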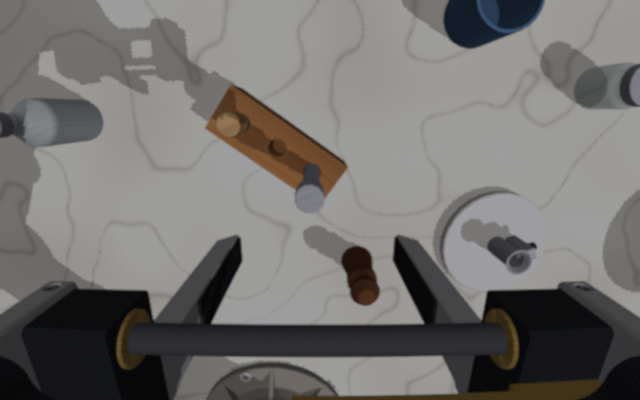

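The stem top is at (309,197), within 1 px of the prediction. The muddler is at (232,124) and the socket mouth at (517,260). I'll descend over the knob.

>>> jog_arm(commands=[100,0.0065,-0.0072,0,0,100,0.0065,-0.0072,0,0,100,0.0065,-0.0072,0.03,0,100,0.0065,-0.0072,0.06,0,100,0.0065,-0.0072,0.08,0,100,0.0065,-0.0072,0.09,0,100,0.0065,-0.0072,0.09,0,100,0.0065,-0.0072,0.09,0])

```text
time: 3.05
ee_pos: [495.4, 133.0, 173.8]
tcp_rot: [-0.0, 0.979, 0.206, 0.0]
ft_force: [-0.0, -0.0, -0.0]
opening: 94.2
grasp_force: 0.0
```

>>> jog_arm(commands=[15,0,0,0,0,15,0,0,0,0,15,0,0,0,0,15,0,0,0,0,15,0,0,0,0,15,0,0,0,0,15,0,0,0,0,15,0,0,0,0,15,0,0,0,0,15,0,0,0,0], squeeze=40)

```text
time: 4.05
ee_pos: [494.9, 133.0, 172.9]
tcp_rot: [-0.0, 0.979, 0.206, 0.0]
ft_force: [-0.9, -0.1, -0.5]
opening: 17.0
grasp_force: 0.0
```

Opening is 17 mm with no grip force, which doesn't fit a 28 mm knob. I'll look again.

```bash
python3 - <<'E'
from h import *
a=snap('scene')['img'];b=snap('side')['img']
c=lambda i,x,y:cv2.resize(i[y:y+120,x:x+80],(400,600),interpolation=cv2.INTER_CUBIC)
cv2.imwrite('pics/g0.png',np.hstack([c(a,315,90),c(b,315,160)])[:,:,::-1])
s=arm.sense();print(s['opening'],s['grasp_force'],s['ft_force'])
E
```

```text
14.541736278710623 0.0 [-0.67757464 -0.71272304  0.3704293 ]
```

View pics/g0.png

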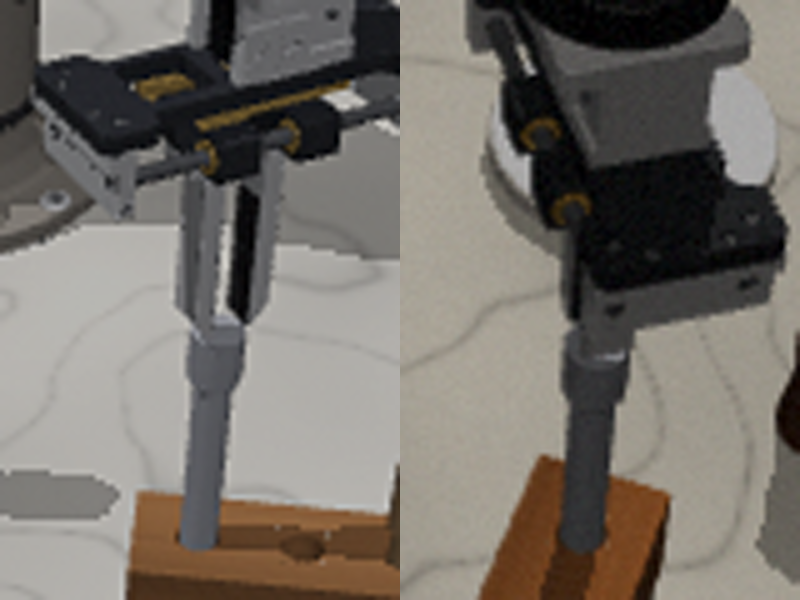

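```bash
python3 - <<'E'
from h import *
a=snap('scene','s1.png');b=snap('side','d1.png')
print('tip+y',tri(ray(a,366,154.4),ray(b,356.6,230)).round(1))
s=arm.sense();p=s['ee_pos'];print(p,s['time'])
for dz in (-11,8,24,45): print(dz,proj(a,p+[0,0,dz]),proj(b,p+[0,0,dz]))
w=snap('wrist','w1.png')
cv2.imwrite('pics/w1c.png',w['img'][100:400,:,::-1])
E
```

```text
tip+y [491.4 148.1 200.7]
[494.90972903 132.93792725 172.900987  ] 4.25
-11 [357.23965562 166.69989362] [353.14600026 237.92826768]
8 [357.851734   160.49802673] [353.60392488 232.22914481]
24 [358.37981359 155.14716046] [354.00088327 227.28377448]
45 [359.09116126 147.93912773] [354.53835446 220.58044613]
```

View pics/w1c.png

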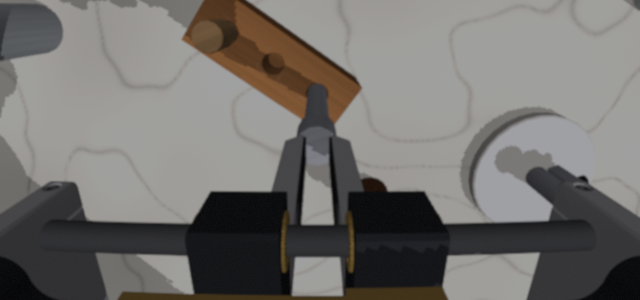

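The wrist and close-up views show both fingers ending just above the knob. The triangulated fingertip height is about 200, not the 162 the TCP reading implies, while x and y agree. I'll treat this as a z offset of about 38 mm, so I'll open, go down by that much and check.

>>> jog_arm(commands=[75,0,0,0,0,75,0,0,0,0,75,0,0,0,0,75,0,0,0,0,75,0,0,0,0,75,0,0,0.01,0,75,0,0,0.02,0,75,0,0,0.03,0,75,0,0,0.037,0,75,0,0,0.037,0])

```text
time: 5.3
ee_pos: [494.2, 132.8, 134.6]
tcp_rot: [-0.0, 0.979, 0.206, -0.001]
ft_force: [-0.2, -0.5, -0.1]
opening: 70.2
grasp_force: 0.0
```

```bash
python3 - <<'E'
from h import *
a=snap('scene')['img'];b=snap('side')['img']
c=lambda i,x,y:cv2.resize(i[y:y+120,x:x+80],(400,600),interpolation=cv2.INTER_CUBIC)
cv2.imwrite('pics/g1.png',np.hstack([c(a,315,90),c(b,315,160)])[:,:,::-1])
s=arm.sense();print(s['opening'],s['grasp_force'],s['ft_force'],s['ee_pos'])
E
```

```text
70.67524959962402 0.0 [ 0.23604271 -0.64584382  0.00927229] [494.86805643 133.00043694 135.77810164]
```

View pics/g1.png

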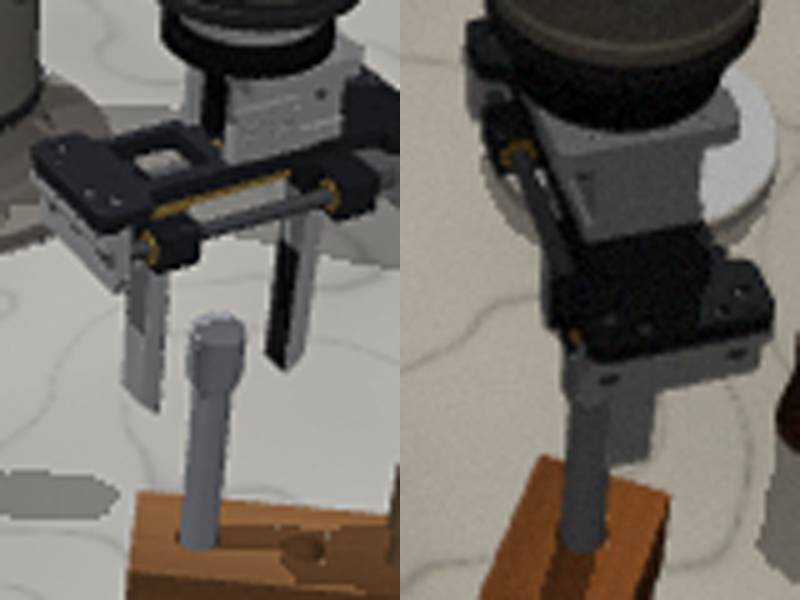

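```bash
python3 - <<'E'
from h import *
a=snap('scene');b=snap('side')
print(tri(ray(a,371.2,163),ray(b,361.4,252)).round(1), 'expect', (495-.403*44,133+.915*44,161))
print(proj(b,(495-.403*44,133+.915*44,161)),proj(a,(495-.403*44,133+.915*44,161)))
E
```

```text
[475.7 169.  160.3] expect (477.26800000000003, 173.26, 161)
[359.45194267 254.5423794 ] [372.15091549 162.23865275]
```

The fingertips now measure z≈160, straddling the knob. I'll close.

>>> jog_arm(commands=[10,0,0,0,0,10,0,0,0,0,10,0,0,0,0,10,0,0,0,0,10,0,0,0,0,10,0,0,0,0,10,0,0,0,0,10,0,0,0,0], squeeze=40)

```text
time: 6.3
ee_pos: [494.9, 133.0, 135.9]
tcp_rot: [-0.0, 0.979, 0.206, 0.0]
ft_force: [-0.5, 0.7, 0.8]
opening: 27.5
grasp_force: 40.0
```

>>> jog_arm(commands=[10,0,0,-0.01,0,10,0,0,-0.02,0,10,0,0,-0.035,0,10,0,0,-0.055,0,10,0,0,-0.08,0,10,0,0,-0.105,0,10,0,0,-0.115,0,10,0,0,-0.115,0])

```text
time: 7.1
ee_pos: [495.6, 133.1, 252.3]
tcp_rot: [0.0, 0.979, 0.206, 0.001]
ft_force: [0.5, -0.4, -3.7]
opening: 27.6
grasp_force: 40.0
```

>>> jog_arm(commands=[10,-0.006,0.014,0,0,10,-0.018,0.043,0,0,10,-0.034,0.08,0,0,10,-0.05,0.118,0,0,10,-0.066,0.156,0,0,10,-0.082,0.193,0,0,10,-0.098,0.231,0,0,10,-0.112,0.264,0,0,10,-0.12,0.283,0,0,10,-0.122,0.288,0,0])

```text
time: 8.1
ee_pos: [498.2, -182.4, 249.3]
tcp_rot: [-0.0, 0.979, 0.204, -0.001]
ft_force: [0.2, 0.2, -3.6]
opening: 27.7
grasp_force: 40.0
```

>>> jog_arm(commands=[10,0,0,0,0,10,0,0,0,0,10,0,0,0.01,0,10,0,0,0.02,0,10,0,0,0.025,0,10,0,0,0.025,0,10,0,0,0.025,0])

```text
time: 8.8
ee_pos: [499.3, -179.7, 225.8]
tcp_rot: [-0.0, 0.979, 0.206, -0.0]
ft_force: [-0.1, 0.0, -2.7]
opening: 27.3
grasp_force: 40.0
```

```bash
python3 - <<'E'
from h import *
a=snap('scene')['img'];b=snap('side')['img']
c=lambda i,x,y:cv2.resize(i[y:y+100,x:x+66],(396,600),interpolation=cv2.INTER_CUBIC)
cv2.imwrite('pics/g2.png',np.hstack([c(a,200,125),c(b,325,100)])[:,:,::-1])
s=arm.sense();print(s['time'],s['opening'],s['grasp_force'],s['ft_force'],s['ee_pos'])
E
```

```text
8.9 27.362148096759476 39.99897301197052 [ 0.46375424  0.00560073 -3.74943678] [ 499.53222809 -179.82644309  226.1756833 ]
```

View pics/g2.png

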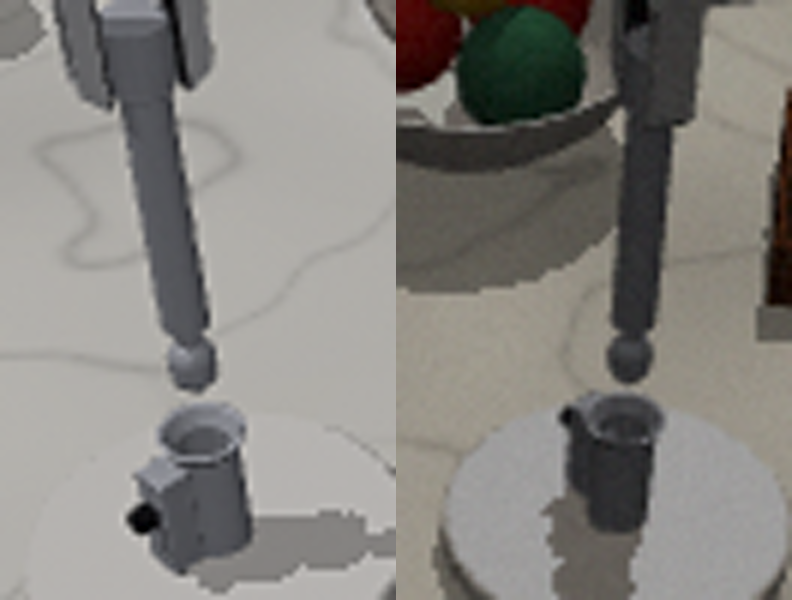

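```bash
python3 - <<'E'
from h import *
a=snap('scene');b=snap('side')
P=lambda x,y,X,Y:((x+.5)/6-.5+X,(y+.5)/6-.5+Y)
for n,p,q in(('ball',P(193,363,200,125),P(235,357,325,100)),('mouth',P(203,430,200,125),P(231,418,325,100)),('rod top',P(143,115,200,125),P(253,126,325,100))):
    print(n,tri(ray(a,*p),ray(b,*q)).round(1))
for z in(105,118,240,270): print(z,proj(a,(499.4,-180,z)),proj(b,(499.4,-180,z)))
E
```

```text
ball [ 499.1 -178.7  118.9]
mouth [ 498.5 -179.6   81.2]
rod top [ 500.3 -181.   242.9]
105 [232.03413397 189.48780499] [363.40937993 162.55120452]
118 [231.33684527 185.5260361 ] [363.7318836  158.93108759]
240 [224.1381199  144.61992965] [367.03100394 121.75485884]
270 [222.16395763 133.40024897] [367.92574712 111.62670046]
```

The stem hangs upright within about 1 mm of the socket axis: ball at (499.1,-178.7,119), mouth at (498.5,-179.6,81). I'll enter the mouth.

>>> jog_arm(commands=[10,-0.0004,0.0006,0,0,10,-0.0004,0.0006,0.008,0,10,-0.0004,0.0006,0.014,0,10,-0.0004,0.0006,0.019,0,10,-0.0004,0.0006,0.023,0,10,-0.0004,0.0006,0.026,0,10,-0.0004,0.0006,0.029,0,10,-0.0004,0.0006,0.031,0,10,-0.0004,0.0006,0.033,0,10,-0.0004,0.0006,0.033,0])

```text
time: 10.0
ee_pos: [499.1, -180.5, 192.7]
tcp_rot: [-0.0, 0.979, 0.206, -0.0]
ft_force: [-0.4, -0.4, -4.7]
opening: 27.4
grasp_force: 40.0
```

>>> jog_arm(commands=[10,0,0,0.001,0,10,0,0,0.002,0,10,0,0,0.003,0,10,0,0,0.004,0,10,0,0,0.005,0,10,0,0,0.006,0])

```text
time: 10.6
ee_pos: [499.2, -180.5, 186.8]
tcp_rot: [-0.0, 0.979, 0.206, -0.0]
ft_force: [-0.5, 0.4, -2.8]
opening: 27.2
grasp_force: 40.0
```

>>> jog_arm(commands=[10,0,0,0.0007,0,10,0,0,0.0014,0,10,0,0,0.002,0,10,0,0,0.0027,0,10,0,0,0.0034,0,10,0,0,0.004,0])

```text
time: 11.2
ee_pos: [499.2, -180.5, 182.9]
tcp_rot: [-0.0, 0.979, 0.206, 0.0]
ft_force: [-1.0, -0.2, -1.5]
opening: 27.2
grasp_force: 40.0
```

>>> jog_arm(commands=[10,0,0,0.0006,0,10,0,0,0.0012,0,10,0,0,0.0018,0,10,0,0,0.0024,0,10,0,0,0.003,0])

```text
time: 11.7
ee_pos: [499.1, -180.5, 179.8]
tcp_rot: [-0.0, 0.979, 0.206, -0.0]
ft_force: [-0.1, 1.1, 0.8]
opening: 27.2
grasp_force: 40.0
```

>>> jog_arm(commands=[10,0,0,0.0006,0,10,0,0,0.0012,0,10,0,0,0.0018,0,10,0,0,0.0024,0,10,0,0,0.003,0])

```text
time: 12.2
ee_pos: [499.5, -180.5, 177.3]
tcp_rot: [0.0, 0.979, 0.206, 0.0]
ft_force: [-2.2, 1.7, 8.4]
opening: 27.0
grasp_force: 40.0
```

First bite. I'll take smaller steps.

>>> jog_arm(commands=[10,0,0,0.0004,0,10,0,0,0.0007,0])

```text
time: 12.4
ee_pos: [499.5, -180.5, 176.7]
tcp_rot: [0.0, 0.979, 0.206, 0.0]
ft_force: [-2.0, 2.7, 7.5]
opening: 27.4
grasp_force: 40.0
```

>>> jog_arm(commands=[10,0,0,0.0004,0,10,0,0,0.0008,0,10,0,0,0.0012,0])

```text
time: 12.7
ee_pos: [499.5, -180.5, 175.4]
tcp_rot: [0.0, 0.979, 0.206, 0.0]
ft_force: [-1.3, 1.7, 8.8]
opening: 27.5
grasp_force: 40.0
```

>>> jog_arm(commands=[10,0,0,0.0004,0,10,0,0,0.0008,0,10,0,0,0.0012,0])

```text
time: 13.0
ee_pos: [499.5, -180.5, 174.2]
tcp_rot: [0.0, 0.979, 0.206, 0.0]
ft_force: [-1.8, 1.9, 6.8]
opening: 27.3
grasp_force: 40.0
```

>>> jog_arm(commands=[10,0,0,0.0005,0,10,0,0,0.001,0,10,0,0,0.0015,0,10,0,0,0.002,0])

```text
time: 13.4
ee_pos: [499.4, -180.5, 172.1]
tcp_rot: [0.0, 0.979, 0.206, 0.0]
ft_force: [-1.0, 2.2, 5.8]
opening: 27.2
grasp_force: 40.0
```

>>> jog_arm(commands=[10,0,0,0.0005,0,10,0,0,0.001,0,10,0,0,0.0015,0,10,0,0,0.002,0])

```text
time: 13.8
ee_pos: [499.4, -180.5, 170.1]
tcp_rot: [0.0, 0.979, 0.206, 0.0]
ft_force: [-1.3, 1.0, 5.3]
opening: 27.4
grasp_force: 40.0
```

>>> jog_arm(commands=[10,0,0,0.0005,0,10,0,0,0.001,0,10,0,0,0.0015,0,10,0,0,0.002,0])

```text
time: 14.2
ee_pos: [499.4, -180.5, 168.1]
tcp_rot: [0.0, 0.979, 0.206, 0.0]
ft_force: [-1.6, 1.7, 5.3]
opening: 27.2
grasp_force: 40.0
```

>>> jog_arm(commands=[10,0,0,0.0005,0,10,0,0,0.001,0,10,0,0,0.0015,0,10,0,0,0.002,0])

```text
time: 14.6
ee_pos: [499.3, -180.5, 166.1]
tcp_rot: [0.0, 0.979, 0.206, 0.0]
ft_force: [-1.5, 2.4, 6.0]
opening: 27.3
grasp_force: 40.0
```

>>> jog_arm(commands=[10,0,0,0.0005,0,10,0,0,0.001,0,10,0,0,0.0015,0,10,0,0,0.002,0])

```text
time: 15.0
ee_pos: [499.2, -180.5, 163.9]
tcp_rot: [0.0, 0.979, 0.206, 0.0]
ft_force: [-1.2, 1.6, 3.6]
opening: 27.5
grasp_force: 40.0
```

>>> jog_arm(commands=[10,0,0,0.0005,0,10,0,0,0.001,0,10,0,0,0.0015,0])

```text
time: 15.3
ee_pos: [499.2, -180.5, 162.2]
tcp_rot: [-0.0, 0.979, 0.206, -0.0]
ft_force: [-0.8, 0.8, 2.2]
opening: 27.3
grasp_force: 40.0
```

Force is falling, so the snap is near. The seat should come 3–8 mm after it.

>>> jog_arm(commands=[10,0,0,0.0005,0,10,0,0,0.001,0,10,0,0,0.0015,0])

```text
time: 15.6
ee_pos: [499.1, -180.5, 160.7]
tcp_rot: [-0.0, 0.979, 0.206, -0.0]
ft_force: [-2.0, 1.0, 1.5]
opening: 27.6
grasp_force: 40.0
```

>>> jog_arm(commands=[10,0,0,0.0005,0,10,0,0,0.001,0])

```text
time: 15.8
ee_pos: [499.1, -180.5, 159.6]
tcp_rot: [-0.0, 0.979, 0.206, -0.0]
ft_force: [-0.6, 0.2, -0.6]
opening: 27.6
grasp_force: 40.0
```

>>> jog_arm(commands=[10,0,0,0.0005,0,10,0,0,0.001,0])

```text
time: 16.0
ee_pos: [499.1, -180.5, 158.7]
tcp_rot: [-0.0, 0.979, 0.206, -0.0]
ft_force: [-0.9, 1.1, -0.1]
opening: 27.6
grasp_force: 40.0
```

>>> jog_arm(commands=[10,0,0,0.0004,0,10,0,0,0.0008,0])

```text
time: 16.2
ee_pos: [499.1, -180.5, 157.8]
tcp_rot: [-0.0, 0.979, 0.206, -0.0]
ft_force: [-0.7, 0.1, -1.3]
opening: 27.3
grasp_force: 40.0
```

>>> jog_arm(commands=[10,0,0,0.0004,0,10,0,0,0.0006,0])

```text
time: 16.4
ee_pos: [499.0, -180.5, 157.2]
tcp_rot: [-0.0, 0.979, 0.206, -0.0]
ft_force: [-0.5, 0.2, -3.5]
opening: 27.4
grasp_force: 40.0
```

>>> jog_arm(commands=[10,0,0,0.0003,0,10,0,0,0.0006,0])

```text
time: 16.6
ee_pos: [499.1, -180.5, 156.7]
tcp_rot: [-0.0, 0.979, 0.206, -0.0]
ft_force: [-0.3, 1.1, -3.1]
opening: 27.4
grasp_force: 40.0
```

>>> jog_arm(commands=[10,0,0,0.0003,0,10,0,0,0.0006,0])

```text
time: 16.8
ee_pos: [499.1, -180.5, 156.1]
tcp_rot: [-0.0, 0.979, 0.206, -0.0]
ft_force: [-0.9, 0.1, -3.4]
opening: 27.3
grasp_force: 40.0
```

>>> jog_arm(commands=[10,0,0,0.0003,0,10,0,0,0.0006,0])

```text
time: 17.0
ee_pos: [499.2, -180.6, 155.6]
tcp_rot: [0.0, 0.979, 0.206, 0.0]
ft_force: [-1.8, 0.2, 0.1]
opening: 27.6
grasp_force: 40.0
```

>>> jog_arm(commands=[10,0,0,0.0003,0,10,0,0,0.0006,0])

```text
time: 17.2
ee_pos: [499.7, -180.5, 155.5]
tcp_rot: [0.0, 0.979, 0.206, 0.0]
ft_force: [-1.6, 1.5, 7.4]
opening: 27.4
grasp_force: 40.0
```

>>> jog_arm(commands=[10,0,0,0.0001,0,10,0,0,0.0002,0,10,0,0,0.0002,0])

```text
time: 17.5
ee_pos: [499.8, -180.5, 155.5]
tcp_rot: [0.0, 0.979, 0.206, 0.001]
ft_force: [-1.6, 1.5, 7.0]
opening: 27.5
grasp_force: 40.0
```

The position has stalled hard at z=155.5, so it is seated after the snap. I'll unload slightly, open, then withdraw straight up.

>>> jog_arm(commands=[10,0,0,-0.0004,0,10,0,0,-0.0004,0,45,0,0,-0.0004,0,45,0,0,-0.0004,0,45,0,0,-0.0004,0,60,0,0,-0.0004,0,60,0,0,-0.0004,0,60,0,0,-0.0004,0,60,0,0,-0.0004,0])

```text
time: 18.4
ee_pos: [499.2, -180.5, 155.2]
tcp_rot: [-0.0, 0.979, 0.206, 0.0]
ft_force: [0.5, -0.2, 1.5]
opening: 56.0
grasp_force: 0.0
```

>>> jog_arm(commands=[60,0,0,-0.005,0,60,0,0,-0.015,0,60,0,0,-0.035,0,60,0,0,-0.06,0,60,0,0,-0.085,0,60,0,0,-0.11,0,60,0,0,-0.13,0,60,0,0,-0.15,0,60,0,0,-0.15,0])

```text
time: 19.3
ee_pos: [500.4, -180.7, 308.7]
tcp_rot: [0.001, 0.979, 0.206, 0.002]
ft_force: [0.6, 0.2, -1.5]
opening: 56.8
grasp_force: 0.0
```

```bash
python3 - <<'E'
from h import *
A=snap('scene');B=snap('side');a=A['img'];b=B['img']
c=lambda i,x,y:cv2.resize(i[y:y+100,x:x+66],(396,600),interpolation=cv2.INTER_CUBIC)
cv2.imwrite('pics/g3.png',np.hstack([c(a,200,130),c(b,325,100)])[:,:,::-1])
s=arm.sense();print(s['time'],s['opening'],s['ft_force'],s['ee_pos'])
for z in (210,214,218): print(z,proj(A,(499,-180,z)),proj(B,(499,-180,z)))
E
```

```text
19.4 56.35445220045606 [ 0.13758989  0.84943308 -0.91746201] [ 499.25443057 -180.51809975  305.71868088]
210 [226.04466354 155.24986844] [366.32695393 131.48493751]
214 [225.79778604 153.8463281 ] [366.44010048 130.21250786]
218 [225.5494685 152.4345895] [366.55383897 128.93310957]
```

View pics/g3.png

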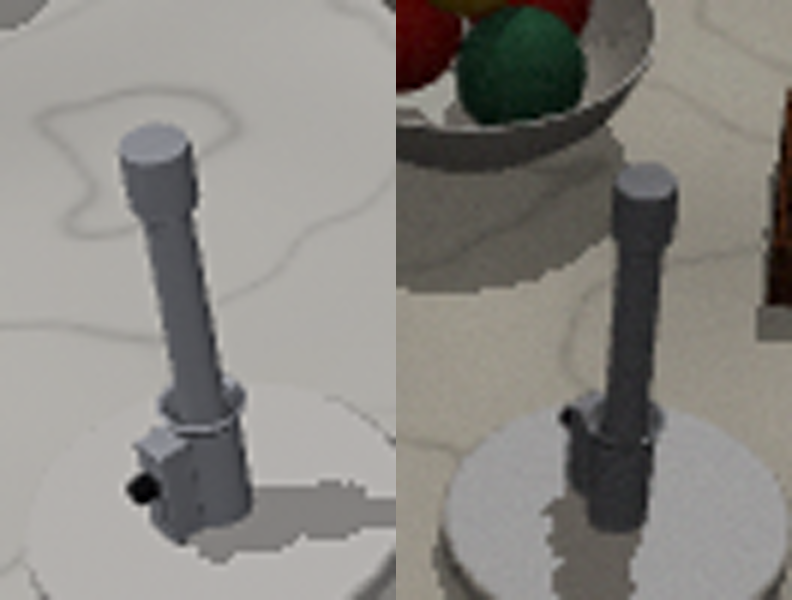

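The stem top is at (225,154) in the scene view and (366,130) in the side view, which gives z≈214.5. That puts the foot 45.5 mm below the mouth, with the stem upright and the gripper clear. The bite, snap and stall distances all match a seated stem, so I'll hand in.

```bash
python3 -c "
from rig import arm
print(arm.finish_job())"
```

```text
the job is handed in; nothing more can be done
None
```

The stem is standing upright in the socket: the push showed the plunger's bite and snap, then a hard stop about 45 mm below the mouth. The gripper is open and clear above it, and I handed the job in after about 19 s of robot time.

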